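# Fit the reverse roller bush and set the reverse rail in neutral

### The job

The upturned gearbox selector cover on the bench has its reverse rail (the one with the upright pin) drawn back: find which of the two brass roller bushes goes on that pin and push it fully home on the pin while the rail is still drawn back; the bush that does not go on belongs in the scrap tin. With both bushes dealt with, grip the fitted bush and slide the rail in by it until you feel the detent ball drop into the neutral notch, the first one it comes to, without pushing on through towards reverse. Finish while still gripping the bush and holding the rail in that notch, and leave the tin and the other things on the bench where they are.

Things in the scene. Friction and masses are not known exactly. Their poses are not given: they have to be found in the camera images.
- cover: upturned cast selector cover bolted to a plywood board (220 x 380 x 12 mm); fixed. Origin under the board's centre, z up, y along its three steel rails, x across. Reverse rail at x = -45 mm. Forks on the other rails rise to 111 mm above the bench at y = 45 and 98 mm; rail bosses at y = -130 mm are 77 mm high, plugs at y = 130 mm 89 mm
- reverse_rail (a joint): travel of the reverse rail along the cover's +y (sliding in), m: 0 = ball in the neutral notch; negative = drawn back (starts -0.052 to -0.022); 0.024 = reverse notch; limits -0.058, 0.026. Sliding friction about 4 N. Within about 3 mm of a notch the spring ball draws the rail to the notch's middle; pushing it out again takes about 11 to 14 N
- pin_seat (a point): top of the collar (23 mm across) on the reverse rail where the upright pin begins, 92 mm above the bench; moves with the rail, axes parallel to the cover's (z up the pin). Pin 12 mm in diameter, 36 mm tall, the last 3 mm tapering to 9 mm. A bush that is home rests on the collar, its top 6 mm below the pin's tip. Nothing else within 60 mm rises above this point
- bush_1: loose plain brass roller bush, a tube 26 mm in outside diameter and 30 mm tall, about 0.1 kg, standing on end on the bench; origin at the centre of its underside, z along the bore. One of the two bushes has a 14 mm bore and goes down on the 12 mm pin, the other an 8 mm bore and does not; not known which
- bush_2: loose plain brass roller bush, a tube 26 mm in outside diameter and 30 mm tall, about 0.1 kg, standing on end on the bench; origin at the centre of its underside, z along the bore. One of the two bushes has a 14 mm bore and goes down on the 12 mm pin, the other an 8 mm bore and does not; not known which
- scrap_tin: open rectangular sheet-steel tray, loose, 160 (x) by 120 (y) by 45 mm high, walls and floor 3 mm; origin at the centre of its underside, z up; some flat scrap washers lie in it
- elbow_1: dark cast elbow with two flanges, about 87 mm high, bystander; origin under its foot flange
- elbow_2: coppery cast elbow with two flanges, about 78 mm high, bystander; origin under its foot flange
- synchro_ring: flat toothed brass ring 80 mm across, 11 mm high, bystander; origin at the centre of its underside
- gear: steel gear wheel 74 mm across, 24 mm high at the hub, lying flat, bystander; origin at the centre of its underside
- spanner: open-ended steel spanner 190 mm long, lying flat, bystander; along its x axis
- screwdriver: screwdriver 220 mm long with a black handle, bystander; along its x axis
- grease_can: plain steel can 68 mm across and 85 mm high, bystander; origin at the centre of its underside
- thrust_washer: flat steel washer 48 mm across, 5 mm thick, bystander; origin at the centre of its underside
There are look-alikes about, which are no part of the job. What is shaped like the scrap_tin but black or purple is not meant.

How it is judged:
On the way:
1. the bush that fits is fully home on the pin and the other lies let go in the scrap tin (done in either order), while the rail is still drawn back (value of joint reverse_rail below -0.012 m and ((z of bush_1 in the frame of pin_seat below 0.004 m and horizontal distance between bush_1 and pin_seat below 0.003 m and angle between bush_1's own z axis and vertical below 0.15 rad and x of bush_2 in the frame of scrap_tin between -0.08 and 0.08 m and y of bush_2 in the frame of scrap_tin between -0.06 and 0.06 m and z of bush_2 in the frame of scrap_tin between 0 and 0.035 m and contact force between the fingers and bush_2 below 0.1 N) or (z of bush_2 in the frame of pin_seat below 0.004 m and horizontal distance between bush_2 and pin_seat below 0.003 m and angle between bush_2's own z axis and vertical below 0.15 rad and x of bush_1 in the frame of scrap_tin between -0.08 and 0.08 m and y of bush_1 in the frame of scrap_tin between -0.06 and 0.06 m and z of bush_1 in the frame of scrap_tin between 0 and 0.035 m and contact force between the fingers and bush_1 below 0.1 N))), for 0.2 s.
At the end, for the whole second after the job is handed in: the reverse rail rests within 2 mm of its neutral notch; the bush that fits is upright on the pin, its underside within 4 mm of the collar, and the fingers are still gripping it with at least 2 N; the other bush lies at rest in the scrap tin, not touched by the fingers (value of joint reverse_rail between -0.002 and 0.002 m and velocity of joint reverse_rail between -0.004 and 0.004 m/s and angle between scrap_tin's own z axis and vertical below 0.1 rad and ((z of bush_1 in the frame of pin_seat below 0.004 m and horizontal distance between bush_1 and pin_seat below 0.003 m and angle between bush_1's own z axis and vertical below 0.15 rad and contact force between the fingers and bush_1 above 2 N and x of bush_2 in the frame of scrap_tin between -0.08 and 0.08 m and y of bush_2 in the frame of scrap_tin between -0.06 and 0.06 m and z of bush_2 in the frame of scrap_tin between 0 and 0.035 m and contact force between the fingers and bush_2 below 0.1 N and linear speed of bush_2 below 0.02 m/s) or (z of bush_2 in the frame of pin_seat below 0.004 m and horizontal distance between bush_2 and pin_seat below 0.003 m and angle between bush_2's own z axis and vertical below 0.15 rad and contact force between the fingers and bush_2 above 2 N and x of bush_1 in the frame of scrap_tin between -0.08 and 0.08 m and y of bush_1 in the frame of scrap_tin between -0.06 and 0.06 m and z of bush_1 in the frame of scrap_tin between 0 and 0.035 m and contact force between the fingers and bush_1 below 0.1 N and linear speed of bush_1 below 0.02 m/s))); the arm keeps its last pose, push and grip.
It fails at once if the rail is pushed on through the neutral notch, more than 8 mm towards reverse (value of joint reverse_rail above 0.008 m).
It fails at once if another thing on the bench is moved by more than 30 mm (distance of any of elbow_1, elbow_2, synchro_ring, gear, spanner, screwdriver, grease_can, thrust_washer from where it was at the start of the episode above 0.03 m).
It fails at once if the scrap tin is shoved more than 60 mm (distance of scrap_tin from where it was at the start of the episode above 0.06 m).
It also fails if it takes over 72 s, if anything falls off the work surface, if the arm or the gripper's body presses on something with over 40 N, if the wrist force passes 120 N, or if a joint passes its speed limit or range.

### The arm

A 6-joint arm with a two-finger parallel gripper is mounted at the origin on the work surface. World frame = base frame: x ahead of the robot, y to its left, z up, the work surface at z = 0. Lengths are in m, angles in rad, forces in N, time in s.
With the tool pointing down it reaches from about 0.35 to 0.775 m from the base axis. Payload 5.5 kg.
Tool frame: the origin (TCP) lies midway between the tips of the shut fingers; the grasp point (between the pads) lies 19 mm behind it; z points along the fingers, y is the line along which they close (so a half turn about z gives the same grasp; the last joint's range is limited). The gripper opens to 85 mm and grips with 20 to 120 N. Pads are 22 mm wide; open, the fingers measure 114 mm over their backs; the gripper's body (76 mm by 85 mm) begins 54 mm behind the grasp point. The pads swing forward as they close: fully open they stand 13 mm farther back than shut.
Start: joints at [-1.433, 0.313, 0.046, 1.304, 0, 1.431], TCP at [0.158, -0.553, 0.231] pointing down, gripper open.
Joint ranges: [-2.76, 2.76], [-0.86, 1.69], [-1.03, 1.26], [-2.2, 2.34], [-1.47, 1.5], [-3.14, 3.14]. Speed limits (rad/s): [2.57, 2.57, 3.14, 3.14, 3.14, 3.14].

### API

Orientations are given as a unit quaternion [w, x, y, z].
In Python, from workcell import env gives the robot as it stands. The module is installed in compiled form; this text tells all that it offers.
- The arm moves only by the tool carry_out, never from a script. Its argument "series" is a list of rows, each an object with "delta_rot": the turn, a rotation vector about the world's x, y, z normalised to -1 to 1, where 1 is 0.1 rad, a list of three; "travel": the shift along the world's x, y, z normalised to -1 to 1, where 1 is 0.025 m, a list of three; "fingers": the closure, from -1 (fully open) to 1 (shut). In form: [{"delta_rot": [ax, ay, az], "travel": [tx, ty, tz], "fingers": fingers}, ...]. A call has 1 to 5 rows; each row shifts and turns the commanded pose from where the row before left it; what a row does not reach is not made up. A row lasts 1/8 s, in which the tool goes at most 62.5 mm and 10.7 degrees, less where a joint would pass 70% of its speed; a pose out of reach is approached as far as the arm can. A call with a number of a shift or a turn outside -1 to 1 is refused whole. A call with a gripper value outside its range is refused whole. The fingers move at their own pace and stop on an object; "squeeze" is the grip in N (left out, the last holds). Time passes only in rows, so rows that do not move let the fingers close. It gives the time, the measured TCP pose, the force, the opening and the grip force at its end, in the units of the state.
- env.get_state(): the state, without advancing time (a new reading comes with each control period).
- env.read_camera(name): name is "side" or "top"; returns a dict with "color" (384x512x3 uint8, red, green, blue), "fx", "fy", "cx", "cy" (pixels), "world_from_camera" (4x4, takes a point from camera to world coordinates). Camera axes: x right, y up, looking along -z (the intrinsics and any distortion apply to the point x, -y, -z); pixel columns grow to the right and rows downward; lengths in m; the calibration is good to about 2 mm. A picture is of the moment at which its call begins. There is no depth.
- env.hand_in(): hands the job in; it is judged then, once.
The state is a dict: "clock": time; "joint_pos": joint angles; "qvel": joint speeds; "tau": joint torques, N m; "tcp_pos": TCP position; "orientation": TCP orientation; "wrist_force": force on the tool from outside, world axes, zero at the start; "ft_torque": the same for the moment, N m; "finger_gap": finger opening in m; "grip_force": force on a finger pad.
Only numpy, scipy, OpenCV 4.12 (cv2) and the standard library are available. Lean on these libraries where they do the work, as an engineer would, in place of code of your own. Each camera call takes 0.05 s, during which the arm holds its last target. There are 200 camera calls.

## Working session

There is one attempt and no reset: what is moved stays moved. The work goes in short steps, Python scripts to look and compute and a tool call to move; the robot and the scene stay as the last step left them, time stands still between calls to the robot, and variables do not carry over. Pictures are saved under pics/ and viewed, at most 10 in all, crops included, and the job is handed in when it is done.

Besides the shell and the picture viewer there is one more tool, called after "Request:" as name(argument=value, ...), one argument or row to a line, values as JSON. carry_out: Moves the arm, as the interface text tells. Its arguments: {"type":"object","properties":{"series":{"type":"array","items":{"type":"object","properties":{"delta_rot":{"type":"array","items":{"type":"number"}},"travel":{"type":"array","items":{"type":"number"}},"fingers":{"type":"number"}}}},"squeeze":{"type":"number"}},"required":["series"]}

```bash
mkdir -p pics; cat > h.py <<'E'
import numpy as np, cv2
from workcell import env
def cam(n):
    d=env.read_camera(n); return d
def ray(d,u,v):
    T=np.array(d["world_from_camera"]); p=np.array([(u-d["cx"])/d["fx"],-(v-d["cy"])/d["fy"],-1.0])
    return T[:3,3],T[:3,:3]@p
def plane(d,u,v,z):
    o,r=ray(d,u,v); return o+r*(z-o[2])/r[2]
def tri(d1,p1,d2,p2):
    o1,r1=ray(d1,*p1);o2,r2=ray(d2,*p2);r1=r1/np.linalg.norm(r1);r2=r2/np.linalg.norm(r2)
    s=np.linalg.lstsq(np.c_[r1,-r2],o2-o1,rcond=None)[0]
    a=o1+s[0]*r1;b=o2+s[1]*r2; return (a+b)/2,np.linalg.norm(a-b)
def proj(d,P):
    T=np.linalg.inv(np.array(d["world_from_camera"]));q=T[:3,:3]@np.array(P)+T[:3,3]
    return d["cx"]-d["fx"]*q[0]/q[2], d["cy"]+d["fy"]*q[1]/q[2]
def save(n,img): cv2.imwrite("pics/"+n,cv2.cvtColor(img,cv2.COLOR_RGB2BGR))
E
python3 - <<'E'
from h import *
import pickle
D={}
for n in("top","side"):
    d=cam(n);D[n]=d;save(n+"0.png",cv2.resize(d["color"],(800,600),interpolation=cv2.INTER_CUBIC))
    print(n,{k:(np.round(v,4).tolist() if k!="color" else 0) for k,v in d.items()})
pickle.dump(D,open("d0.pkl","wb"))
print(env.get_state())
E
```

```text
top {'color': 0, 'fx': 406.0905, 'fy': 406.0905, 'cx': 256.6947, 'cy': 185.149, 'world_from_camera': [[-0.0278, 0.9935, -0.1107, 0.3271], [-0.9995, -0.0294, -0.0132, 0.0785], [-0.0164, 0.1102, 0.9938, 1.5026], [0.0, 0.0, 0.0, 1.0]]}
side {'color': 0, 'fx': 394.3165, 'fy': 394.3165, 'cx': 251.9913, 'cy': 193.8004, 'world_from_camera': [[-0.8626, 0.2533, -0.4379, -0.3097], [-0.5059, -0.4355, 0.7446, 1.4194], [-0.0022, 0.8638, 0.5038, 1.008], [0.0, 0.0, 0.0, 1.0]]}
{'clock': 0.1, 'joint_pos': array([-1.43255847e+00,  3.13912077e-01,  4.51114912e-02,  1.30359704e+00,
        2.33438099e-06,  1.43120683e+00]), 'qvel': array([ 0.00023987, -0.00180975,  0.00148173,  0.00067573,  0.00011731,
       -0.00047675]), 'tau': array([ 2.64507544e-03, -4.81726384e+01,  2.99243867e+01,  1.26629000e-02,
       -1.51778177e-04,  1.19779770e-05]), 'tcp_pos': array([ 0.1576389 , -0.55250717,  0.23051329]), 'orientation': array([-8.00647326e-04,  9.90366684e-01,  1.38467292e-01,  1.70828143e-06]), 'wrist_force': array([-0.25651101, -0.10356543,  0.52537569]), 'ft_torque': array([-0.01441663,  0.04832663, -0.02016879]), 'grip_force': 0.0, 'finger_gap': 0.0855150396860474}
```

View pics/top0.png

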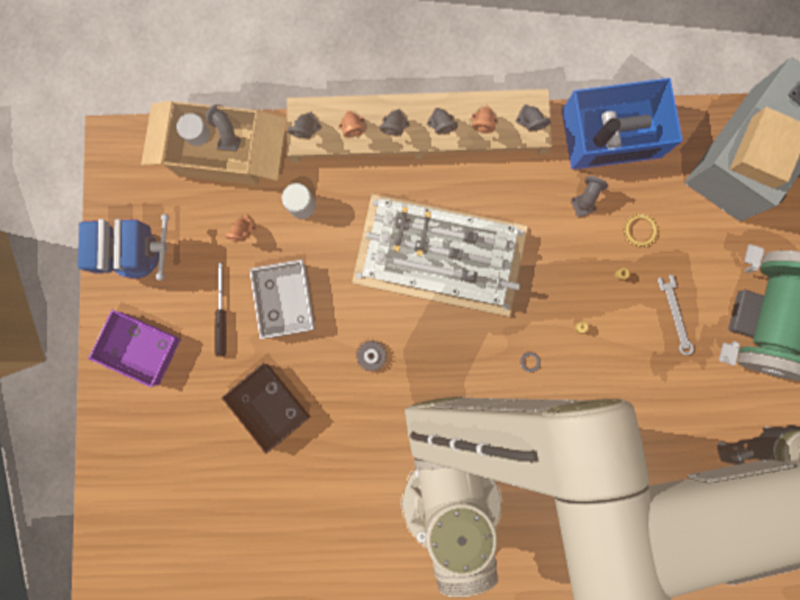

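View pics/side0.png

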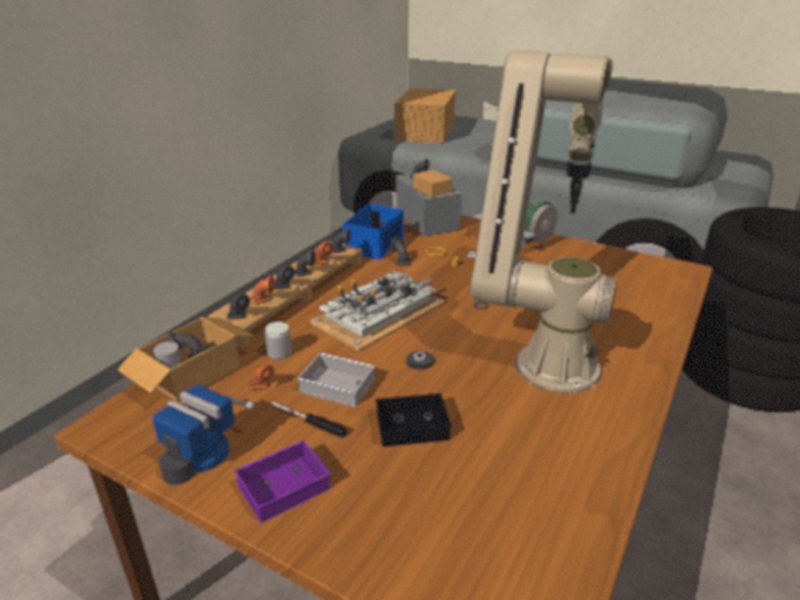

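The top view shows the cover at about (440,255), the grey tin at (283,300), and the bushes at (623,274) and (582,327). In the side view one bush is at (456,261), and the arm may be hiding the other. Next I'll zoom in.

```bash
python3 - <<'E'
from h import *
import pickle
D=pickle.load(open("d0.pkl","rb"));t=D["top"]["color"];s=D["side"]["color"]
R=lambda a,w,h:cv2.resize(a,(w,h),interpolation=cv2.INTER_CUBIC)
# top cover cols 224-344 rows 120-205 ; x5
A=R(t[120:205,222:342],480,340)   # x4
B=R(t[165:185,389:409],160,160)  # x8
C=R(t[199:219,362:382],160,160)
E=R(s[165:225,195:295],480,260)[:260] # 4.8x,4.33
F=R(s[155:205,270:330],320,260)
o=np.zeros((600,800,3),np.uint8)
o[:340,:480]=A;o[:160,480:640]=B;o[:160,640:800]=C;o[340:,:480]=E;o[340:,480:]=F
save("z1.png",o)
for (u,v) in((623,274),(582,327),(283,300)):
    p=plane(D["top"],u*.64,v*.64,.03);print(p,np.array(proj(D["side"],p)))
E
```

```text
[ 0.51163169 -0.41939617  0.03      ] [291.7272385  164.68423287]
[ 0.39117251 -0.31712543  0.03      ] [304.00499424 177.03217933]
[0.47411887 0.37482669 0.03      ] [216.425269   240.55898698]
```

View pics/z1.png

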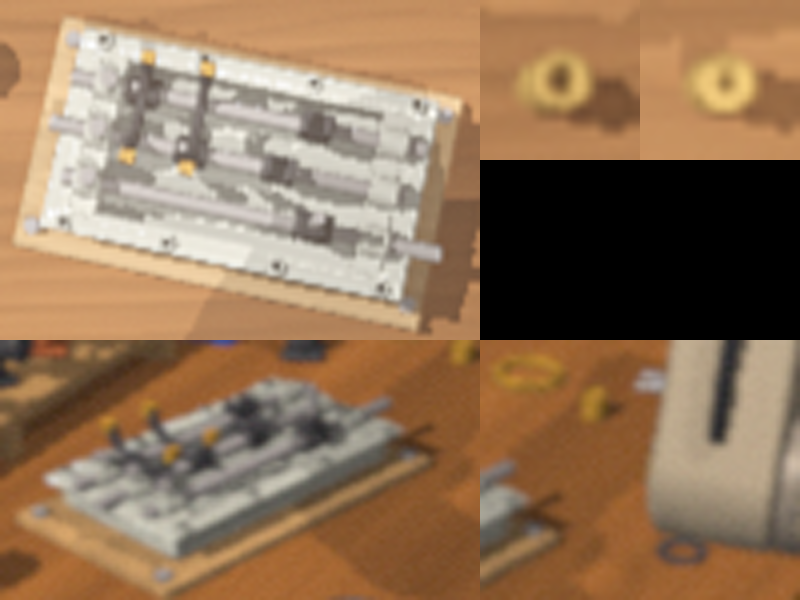

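Bush A, the far one at (0.51,-0.42), has the wider bore, so it should fit. Bush B has the narrow bore and is scrap. The reverse rail is the lowest one in the top view, with its end sticking out at the right. Next I'll zoom in on the pin and measure the cover.

```bash
python3 - <<'E'
from h import *
import pickle
D=pickle.load(open("d0.pkl","rb"));t=D["top"]["color"];s=D["side"]["color"]
R=lambda a,w,h:cv2.resize(a,(w,h),interpolation=cv2.INTER_CUBIC)
A=R(t[160:200,284:337],795,600)[:, :400*2]
A=cv2.resize(t[160:190,285:335],(800,480),interpolation=cv2.INTER_NEAREST) #16x
a=cv2.resize(t[162:187,285:325],(640,300*4//3)[:2],interpolation=cv2.INTER_CUBIC)
o=np.zeros((600,800,3),np.uint8)
o[:320,:800]=R(t[165:185,285:335],800,320) #16x
o[320:600,:800]=R(s[178:198,240:297],800,280) #14.04,14
save("z2.png",np.clip(o.astype(float)*1.2,0,255).astype(np.uint8))
# board pose from picked crop corners
c=np.array([[68,15],[462,98],[418,330],[15,243]])/4+[222,120]-.125*0
P=np.array([plane(D["top"],u,v,.012) for u,v in c]);print(P)
C=P.mean(0);ey=(P[0]+P[3]-P[1]-P[2]);print("centre",C,"L",np.linalg.norm(ey)/2,"W",np.linalg.norm(P[0]+P[1]-P[2]-P[3])/2)
yaw=np.arctan2(ey[1],ey[0])-np.pi/2;print("yaw",yaw)
ex=P[0]+P[1]-P[2]-P[3];print("yaw from x",np.arctan2(ex[1],ex[0]))
c,s_=np.cos(yaw),np.sin(yaw)
for y in range(-130,20,20):
    q=C+np.array([c*-.045-s_*y/1000,s_*-.045+c*y/1000,0]);
    for z in(.092,.128):
        q[2]=z;print(y,z,np.round(proj(D["top"],q),1),np.round(proj(D["side"],q),1))
E
```

```text
[[ 0.72724272  0.15838933  0.012     ]
 [ 0.63640967 -0.20661939  0.012     ]
 [ 0.42157073 -0.15570181  0.012     ]
 [ 0.51289605  0.21243245  0.012     ]]
centre [0.57452979 0.00212515 0.012     ] L 0.3777169207404584 W 0.2209168619751621
yaw -0.24353086137505753
yaw from x -0.23985008790671733
-130 0.092 [316.8 179. ] [268.  177.4]
-130 0.128 [318.2 177.7] [268.1 171. ]
-110 0.092 [311.2 177.8] [265.2 178.8]
-110 0.128 [312.4 176.5] [265.3 172.3]
-90 0.092 [305.6 176.6] [262.5 180.2]
-90 0.128 [306.6 175.2] [262.5 173.7]
-70 0.092 [299.9 175.4] [259.7 181.6]
-70 0.128 [300.9 174. ] [259.7 175. ]
-50 0.092 [294.3 174.2] [256.8 183. ]
-50 0.128 [295.1 172.8] [256.9 176.4]
-30 0.092 [288.7 173. ] [253.9 184.4]
-30 0.128 [289.4 171.5] [253.9 177.8]
-10 0.092 [283.2 171.8] [251.  185.9]
-10 0.128 [283.7 170.3] [251.  179.2]
10 0.092 [277.6 170.6] [248.1 187.4]
10 0.128 [277.9 169.1] [248.  180.7]
```

View pics/z2.png

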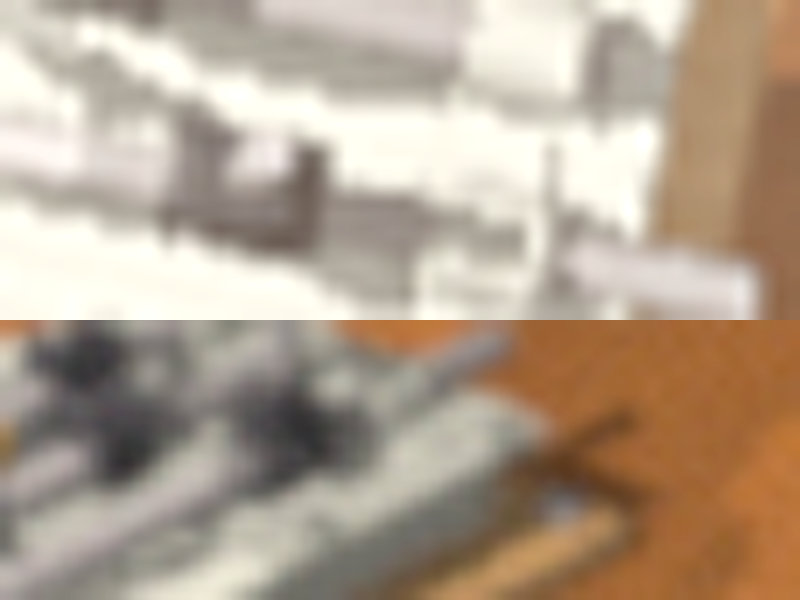

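```bash
python3 - <<'E'
from h import *
import pickle
D=pickle.load(open("d0.pkl","rb"));t=D["top"]["color"];s=D["side"]["color"]
R=lambda a,w,h:cv2.resize(a,(w,h),interpolation=cv2.INTER_CUBIC)
o=np.zeros((600,800,3),np.uint8)
o[:,:400]=R(s[166:196,250:270],400,600) #20x
o[:300,400:]=R(t[168:183,290:310],400,300) #20x
# tin zoom: top 
o[300:,400:]=R(t[160:220,155:205],400,300) #8x,5x
save("z3.png",o)
E
```

```text
(no output)
```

View pics/z3.png

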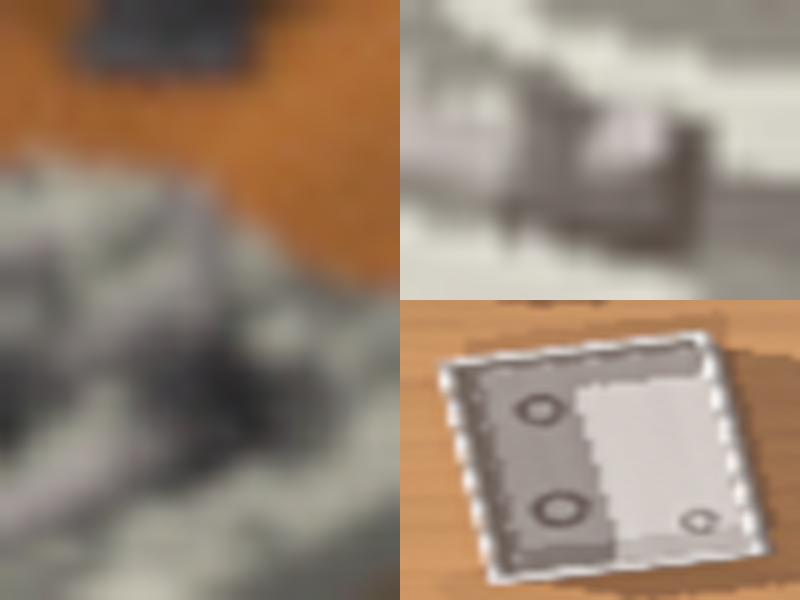

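```bash
python3 - <<'E'
from h import *
import pickle
D=pickle.load(open("d0.pkl","rb"));T,S=D["top"],D["side"]
print("A",plane(T,398.75,174.75,.03),"mid-tri",tri(T,(398.4,174.9),S,(291.1,167)))
print("B",plane(T,372.4,208.75,.03))
print("pin tip",tri(T,(301.1,173.9),S,(259.3,174.9)),plane(T,301.1,173.9,.128))
tin=[(448,365),(708,335),(765,550),(495,578)]
P=np.array([plane(T,155+(x-400)/8-.5,160+(y-300)/5-.5,.045) for x,y in tin]);print(P,P.mean(0))
hs=cv2.cvtColor(S["color"],cv2.COLOR_RGB2HSV)
E
```

```text
A [ 0.51386401 -0.4196527   0.03      ] mid-tri (array([ 0.51613735, -0.42404234,  0.01234839]), np.float64(0.0012243018768600962))
B [ 0.3930901  -0.31695108  0.03      ]
pin tip (array([ 0.51523223, -0.05519868,  0.12812288]), np.float64(0.0021030613655252882)) [ 0.51430345 -0.05567805  0.128     ]
[[0.54610137 0.44653313 0.045     ]
 [0.56458119 0.32777397 0.045     ]
 [0.40739463 0.30372706 0.045     ]
 [0.39074954 0.42557554 0.045     ]] [0.47720668 0.37590242 0.045     ]
```

Request:
carry_out(
  series=[
    {"travel": [1, 1, -0.5], "delta_rot": [0, 0, 0], "fingers": -1},
    {"travel": [1, 1, -0.5], "delta_rot": [0, 0, 0], "fingers": -1},
    {"travel": [1, 1, -0.5], "delta_rot": [0, 0, 0], "fingers": -1},
    {"travel": [1, 1, 0], "delta_rot": [0, 0, 0], "fingers": -1},
    {"travel": [1, 1, 0], "delta_rot": [0, 0, 0], "fingers": -1},
  ],
)

```text
clock: 0.72
tcp_pos: [0.2832, -0.4267, 0.1931]
orientation: [-0.001, 0.99, 0.138, -0.0]
wrist_force: [-0.3, -0.3, -1.2]
finger_gap: 0.0854
grip_force: 0.0
```

Request:
carry_out(
  series=[
    {"travel": [0.88, 0.88, 0], "fingers": -1, "delta_rot": [0, 0, 0]},
    {"travel": [0.88, 0.88, 0], "fingers": -1, "delta_rot": [0, 0, 0]},
    {"travel": [0.88, 0.88, -0.6], "fingers": -1, "delta_rot": [0, 0, 0]},
    {"travel": [0.88, 0.88, -1], "fingers": -1, "delta_rot": [0, 0, 0]},
    {"travel": [0.88, 0.88, -1], "fingers": -1, "delta_rot": [0, 0, 0]},
  ],
)

```text
clock: 1.35
tcp_pos: [0.3933, -0.3171, 0.128]
orientation: [0.0, 0.99, 0.138, 0.0]
wrist_force: [-0.3, -0.5, 0.6]
finger_gap: 0.0852
grip_force: 0.0
```

Request:
carry_out(
  series=[
    {"travel": [0, 0, -1], "fingers": -1, "delta_rot": [0, 0, 0]},
    {"travel": [0, 0, -1], "fingers": -1, "delta_rot": [0, 0, 0]},
    {"travel": [0, 0, -1], "fingers": -1, "delta_rot": [0, 0, 0]},
    {"travel": [0, 0, -1], "fingers": -1, "delta_rot": [0, 0, 0]},
    {"travel": [0, 0, -0.8], "fingers": -0.5, "delta_rot": [0, 0, 0]},
  ],
)

```text
clock: 1.98
tcp_pos: [0.3922, -0.3174, 0.0075]
orientation: [-0.001, 0.99, 0.138, -0.0]
wrist_force: [0.4, -0.2, 0.2]
finger_gap: 0.0699
grip_force: 0.0
```

Request:
carry_out(
  series=[
    {"travel": [0, 0, -0.16], "fingers": 1, "delta_rot": [0, 0, 0]},
    {"travel": [0, 0, 0], "fingers": 1, "delta_rot": [0, 0, 0]},
    {"travel": [0, 0, 0], "fingers": 1, "delta_rot": [0, 0, 0]},
    {"travel": [0, 0, 0], "fingers": 1, "delta_rot": [0, 0, 0]},
    {"travel": [0, 0, 0], "fingers": 1, "delta_rot": [0, 0, 0]},
  ],
  squeeze=50,
)

```text
clock: 2.6
tcp_pos: [0.3931, -0.3184, 0.0055]
orientation: [0.001, 0.99, 0.138, 0.0]
wrist_force: [0.2, 1.0, 3.0]
finger_gap: 0.0238
grip_force: 49.3
```

Request:
carry_out(
  series=[
    {"travel": [0, 0, 1], "fingers": 1, "delta_rot": [0, 0, 0]},
    {"travel": [0, 0, 1], "fingers": 1, "delta_rot": [0, 0, 0]},
    {"travel": [0, 0, 1], "fingers": 1, "delta_rot": [0, 0, 0]},
    {"travel": [0, 0.5, 1], "fingers": 1, "delta_rot": [0, 0, 0]},
    {"travel": [0, 1, 1], "fingers": 1, "delta_rot": [0, 0, 0]},
  ],
)

```text
clock: 3.22
tcp_pos: [0.3927, -0.2808, 0.1307]
orientation: [0.0, 0.99, 0.138, 0.0]
wrist_force: [0.4, 1.4, -1.5]
finger_gap: 0.0237
grip_force: 49.2
```

```bash
python3 - <<'E'
from h import *
t=cam("top");s=cam("side")
print(env.get_state()["tcp_pos"],env.get_state()["finger_gap"],env.get_state()["grip_force"])
p=env.get_state()["tcp_pos"]
a=[int(x) for x in proj(s,p)];b=[int(x) for x in proj(t,p)];print(a,b)
o=np.zeros((400,800,3),np.uint8)
o[:,:400]=cv2.resize(s["color"][a[1]-25:a[1]+25,a[0]-25:a[0]+25],(400,400),interpolation=2)
o[:,400:]=cv2.resize(t["color"][165:195,380:410],(400,400),interpolation=2)
save("g1.png",o)
E
```

```text
[ 0.39341734 -0.27969504  0.13225797] 0.023723237306563182 49.29058260284364
[301, 162] [369, 207]
```

View pics/g1.png

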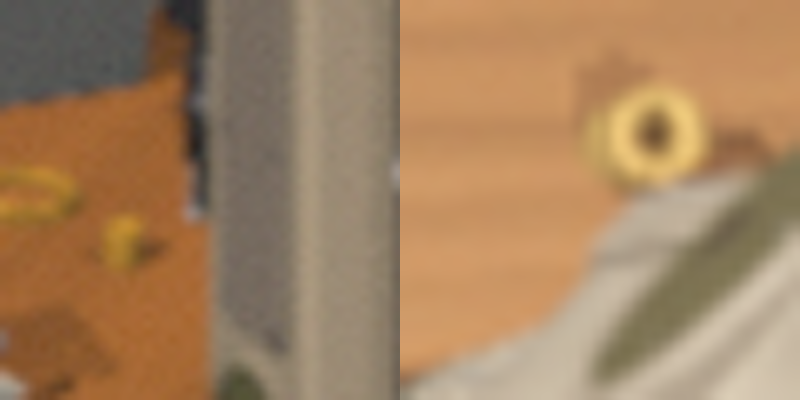

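The bush is still held: the gap and grip are steady. Now I'll carry it to the tin.

Request:
carry_out(
  series=[
    {"travel": [0.2, 0.5, 1], "fingers": 1, "delta_rot": [0, 0, 0]},
    {"travel": [0.2, 1, 1], "fingers": 1, "delta_rot": [0, 0, 0]},
    {"travel": [0.2, 1, 0.5], "fingers": 1, "delta_rot": [0, 0, 0]},
    {"travel": [0.2, 1, 0], "fingers": 1, "delta_rot": [0, 0, 0]},
    {"travel": [0.2, 1, 0], "fingers": 1, "delta_rot": [0, 0, 0]},
  ],
)

```text
clock: 3.95
tcp_pos: [0.4178, -0.1677, 0.1918]
orientation: [0.0, 0.99, 0.138, -0.0]
wrist_force: [-0.1, 0.5, -0.8]
finger_gap: 0.0242
grip_force: 49.3
```

Request:
carry_out(
  series=[
    {"travel": [0.2, 1, 0], "fingers": 1, "delta_rot": [0, 0, 0]},
    {"travel": [0.2, 1, 0], "fingers": 1, "delta_rot": [0, 0, 0]},
    {"travel": [0.2, 1, 0], "fingers": 1, "delta_rot": [0, 0, 0]},
    {"travel": [0.2, 1, 0], "fingers": 1, "delta_rot": [0, 0, 0]},
    {"travel": [0.2, 1, 0], "fingers": 1, "delta_rot": [0, 0, 0]},
  ],
)

```text
clock: 4.58
tcp_pos: [0.4428, -0.0426, 0.1915]
orientation: [0.0, 0.99, 0.138, -0.0]
wrist_force: [0.2, -0.3, -1.1]
finger_gap: 0.0244
grip_force: 49.3
```

Request:
carry_out(
  series=[
    {"travel": [0.2, 1, 0], "fingers": 1, "delta_rot": [0, 0, 0]},
    {"travel": [0.2, 1, 0], "fingers": 1, "delta_rot": [0, 0, 0]},
    {"travel": [0.2, 1, 0], "fingers": 1, "delta_rot": [0, 0, 0]},
    {"travel": [0.2, 1, 0], "fingers": 1, "delta_rot": [0, 0, 0]},
    {"travel": [0.2, 1, 0], "fingers": 1, "delta_rot": [0, 0, 0]},
  ],
)

```text
clock: 5.2
tcp_pos: [0.4679, 0.0824, 0.1915]
orientation: [0.0, 0.99, 0.138, -0.0]
wrist_force: [0.4, 0.1, -0.7]
finger_gap: 0.0237
grip_force: 49.3
```

Request:
carry_out(
  series=[
    {"travel": [0.2, 1, 0], "fingers": 1, "delta_rot": [0, 0, 0]},
    {"travel": [0.2, 1, 0], "fingers": 1, "delta_rot": [0, 0, 0]},
    {"travel": [0, 1, 0], "fingers": 1, "delta_rot": [0, 0, 0]},
    {"travel": [0, 1, 0], "fingers": 1, "delta_rot": [0, 0, 0]},
    {"travel": [0, 1, 0], "fingers": 1, "delta_rot": [0, 0, 0]},
  ],
)

```text
clock: 5.82
tcp_pos: [0.4779, 0.2074, 0.1913]
orientation: [0.0, 0.99, 0.138, -0.0]
wrist_force: [-0.1, 0.4, -1.4]
finger_gap: 0.0238
grip_force: 49.3
```

Request:
carry_out(
  series=[
    {"travel": [0, 1, 0], "fingers": 1, "delta_rot": [0, 0, 0]},
    {"travel": [0, 1, 0], "fingers": 1, "delta_rot": [0, 0, 0]},
    {"travel": [0, 1, -0.5], "fingers": 1, "delta_rot": [0, 0, 0]},
    {"travel": [0, 1, -0.5], "fingers": 1, "delta_rot": [0, 0, 0]},
    {"travel": [0, 1, -0.5], "fingers": 1, "delta_rot": [0, 0, 0]},
  ],
)

```text
clock: 6.45
tcp_pos: [0.4943, 0.2832, 0.1534]
orientation: [-0.02, 0.984, 0.178, -0.004]
wrist_force: [-0.1, 0.5, -0.6]
finger_gap: 0.0238
grip_force: 49.3
```

```bash
python3 - <<'E'
from h import *
s=env.get_state()
for k in("joint_pos","qvel","tcp_pos","orientation","tau"):print(k,np.round(s[k],3))
E
```

```text
joint_pos [ 0.357  0.334 -0.118  1.119  0.042  3.141]
qvel [ 0.143  0.21   0.044 -0.167  0.07  -0.   ]
tcp_pos [0.494 0.283 0.153]
orientation [-0.02   0.984  0.178 -0.004]
tau [-5.8200e-01 -4.9814e+01  2.8902e+01  3.2200e-01  9.0000e-02 -1.0000e-03]
```

Request:
carry_out(
  series=[
    {"travel": [0, 0, 0], "fingers": 1, "delta_rot": [0, 0, 0]},
  ],
)

```text
clock: 6.58
tcp_pos: [0.4936, 0.283, 0.1529]
orientation: [-0.02, 0.984, 0.178, -0.005]
wrist_force: [0.3, -0.2, -0.9]
finger_gap: 0.0238
grip_force: 49.3
```

Joint 6 has hit its range limit. I'll turn the tool about +z to back it off, which also lines the fingers up with the tin's long axis.

Request:
carry_out(
  series=[
    {"travel": [0, 0, 0], "fingers": 1, "delta_rot": [0, 0, 1]},
    {"travel": [0, 0, 0], "fingers": 1, "delta_rot": [0, 0, 1]},
    {"travel": [0, 0, 0], "fingers": 1, "delta_rot": [0, 0, 1]},
    {"travel": [0, 0, 0], "fingers": 1, "delta_rot": [0, 0, 1]},
    {"travel": [0, 0, 0], "fingers": 1, "delta_rot": [0, 0, 1]},
  ],
)

```text
clock: 7.2
tcp_pos: [0.4943, 0.2823, 0.1552]
orientation: [-0.019, 0.909, 0.417, -0.009]
wrist_force: [-0.3, 0.0, -2.2]
finger_gap: 0.0241
grip_force: 49.3
```

Request:
carry_out(
  series=[
    {"travel": [0, 0.5, 0], "fingers": 1, "delta_rot": [0, 0, 1]},
    {"travel": [0, 0.5, 0], "fingers": 1, "delta_rot": [0, 0, 1]},
    {"travel": [0, 0.5, 0], "fingers": 1, "delta_rot": [0, 0, 1]},
    {"travel": [0, 0.5, 0], "fingers": 1, "delta_rot": [0, 0, 1]},
    {"travel": [0, 0.5, 0], "fingers": 1, "delta_rot": [0, 0, 1]},
  ],
)

```text
clock: 7.82
tcp_pos: [0.4943, 0.3452, 0.1552]
orientation: [-0.016, 0.777, 0.629, -0.013]
wrist_force: [-0.4, 0.1, -1.5]
finger_gap: 0.0239
grip_force: 49.3
```

```bash
cat > st.py <<'E'
from h import *
from scipy.spatial.transform import Rotation as Ro
s=env.get_state()
q=s["orientation"];M=Ro.from_quat([q[1],q[2],q[3],q[0]])
z=M.as_matrix()[:,2];y=M.as_matrix()[:,1]
print("j",np.round(s["joint_pos"],3),"tcp",np.round(s["tcp_pos"],4),"z",np.round(z,4),"closeangle",np.degrees(np.arctan2(y[1],y[0])).round(1))
print("levelling rotvec/0.1",np.round(np.cross(z,[0,0,-1])*10,2),"F",np.round(s["wrist_force"],1),"gap",s["finger_gap"],s["grip_force"],s["clock"])
E
python3 st.py
```

```text
j [0.464 0.422 0.017 1.197 0.025 2.245] tcp [0.4943 0.3452 0.1552] z [-0.04    0.0081 -0.9992] closeangle -12.1
levelling rotvec/0.1 [-0.08 -0.4  -0.  ] F [-0.4  0.1 -1.5] gap 0.023860999740609103 49.27857572212815 7.825
```

Request:
carry_out(
  series=[
    {"travel": [-0.3, 0.6, 0], "fingers": 1, "delta_rot": [-0.08, -0.4, 1]},
    {"travel": [-0.3, 0.6, -0.5], "fingers": 1, "delta_rot": [0, 0, 1]},
    {"travel": [0, 0, -1], "fingers": 1, "delta_rot": [0, 0, 0]},
    {"travel": [0, 0, -1], "fingers": 1, "delta_rot": [0, 0, 0]},
    {"travel": [0, 0, -1], "fingers": 1, "delta_rot": [0, 0, 0]},
  ],
)

```text
clock: 8.45
tcp_pos: [0.4794, 0.375, 0.067]
orientation: [0.001, 0.712, 0.702, -0.001]
wrist_force: [0.1, 1.1, -0.5]
finger_gap: 0.0235
grip_force: 49.3
```

```bash
python3 st.py
```

```text
j [ 5.330e-01  4.710e-01 -1.340e-01  9.660e-01 -1.000e-03  2.117e+00] tcp [0.4794 0.375  0.067 ] z [ 1.0e-04 -1.7e-03 -1.0e+00] closeangle -0.8
levelling rotvec/0.1 [0.02 0.   0.  ] F [ 0.1  1.1 -0.5] gap 0.023491831501651933 49.324592566117644 8.45
```

Request:
carry_out(
  series=[
    {"travel": [0, 0, -0.8], "fingers": 1, "delta_rot": [0, 0, 0]},
    {"travel": [0, 0, -0.8], "fingers": 1, "delta_rot": [0, 0, 0]},
    {"travel": [0, 0, -0.3], "fingers": 1, "delta_rot": [0, 0, 0]},
    {"travel": [0, 0, 0], "fingers": -0.2, "delta_rot": [0, 0, 0]},
    {"travel": [0, 0, 0], "fingers": -0.2, "delta_rot": [0, 0, 0]},
  ],
)

```text
clock: 9.07
tcp_pos: [0.4801, 0.3756, 0.0211]
orientation: [0.001, 0.712, 0.702, 0.0]
wrist_force: [-0.1, 0.1, -0.5]
finger_gap: 0.0513
grip_force: 0.0
```

Request:
carry_out(
  series=[
    {"travel": [0, 0, 0], "fingers": -0.2, "delta_rot": [0, 0, 0]},
    {"travel": [0, 0, 0.5], "fingers": -0.2, "delta_rot": [0, 0, 0]},
    {"travel": [0, 0, 1], "fingers": -0.2, "delta_rot": [0, 0, 0]},
    {"travel": [0, 0, 1], "fingers": -0.2, "delta_rot": [0, 0, 0]},
    {"travel": [0, 0, 1], "fingers": -0.2, "delta_rot": [0, 0, 0]},
  ],
)

```text
clock: 9.7
tcp_pos: [0.4795, 0.3754, 0.1094]
orientation: [0.001, 0.712, 0.702, -0.0]
wrist_force: [0.0, 0.3, -0.5]
finger_gap: 0.0513
grip_force: 0.0
```

Request:
carry_out(
  series=[
    {"travel": [0, -0.5, 1], "fingers": -0.2, "delta_rot": [0, 0, 0]},
    {"travel": [0, -1, 1], "fingers": -1, "delta_rot": [0, 0, 0]},
    {"travel": [0, -1, 1], "fingers": -1, "delta_rot": [0, 0, 0]},
    {"travel": [0, -1, 0], "fingers": -1, "delta_rot": [0, 0, 0]},
    {"travel": [0, -1, 0], "fingers": -1, "delta_rot": [0, 0, 0]},
  ],
)

```text
clock: 10.32
tcp_pos: [0.4796, 0.2621, 0.1842]
orientation: [0.001, 0.712, 0.702, 0.0]
wrist_force: [-0.0, 0.2, -1.0]
finger_gap: 0.0859
grip_force: 0.0
```

Request:
carry_out(
  series=[
    {"travel": [0, -1, 0], "fingers": -1, "delta_rot": [0, 0, 1]},
    {"travel": [0, -1, 0], "fingers": -1, "delta_rot": [0, 0, 1]},
    {"travel": [0, -1, 0], "fingers": -1, "delta_rot": [0, 0, 1]},
    {"travel": [0, -1, 0], "fingers": -1, "delta_rot": [0, 0, 1]},
    {"travel": [0, -1, 0], "fingers": -1, "delta_rot": [0, 0, 1]},
  ],
)

```text
clock: 10.95
tcp_pos: [0.4794, 0.1369, 0.1837]
orientation: [0.001, 0.514, 0.858, -0.0]
wrist_force: [-0.1, -0.3, 0.2]
finger_gap: 0.0857
grip_force: 0.0
```

Request:
carry_out(
  series=[
    {"travel": [0, -1, 0], "fingers": -1, "delta_rot": [0, 0, 0]},
    {"travel": [0, -1, 0], "fingers": -1, "delta_rot": [0, 0, 0]},
    {"travel": [0, -1, 0], "fingers": -1, "delta_rot": [0, 0, 0]},
    {"travel": [0, -1, 0], "fingers": -1, "delta_rot": [0, 0, 0]},
    {"travel": [0, -1, 0], "fingers": -1, "delta_rot": [0, 0, 0]},
  ],
)

```text
clock: 11.58
tcp_pos: [0.4794, 0.0119, 0.1837]
orientation: [0.001, 0.516, 0.857, -0.0]
wrist_force: [0.1, 0.6, -0.5]
finger_gap: 0.0854
grip_force: 0.0
```

Request:
carry_out(
  series=[
    {"travel": [0, -1, 0], "fingers": -1, "delta_rot": [0, 0, 0]},
    {"travel": [0, -1, 0], "fingers": -1, "delta_rot": [0, 0, 0]},
    {"travel": [0, -1, 0], "fingers": -1, "delta_rot": [0, 0, 0]},
    {"travel": [0, -1, 0], "fingers": -1, "delta_rot": [0, 0, 0]},
    {"travel": [0, -1, 0], "fingers": -1, "delta_rot": [0, 0, 0]},
  ],
)

```text
clock: 12.2
tcp_pos: [0.4794, -0.1132, 0.1837]
orientation: [0.001, 0.516, 0.857, -0.001]
wrist_force: [0.1, 0.3, -0.6]
finger_gap: 0.085
grip_force: 0.0
```

Request:
carry_out(
  series=[
    {"travel": [0, -1, 0], "fingers": -1, "delta_rot": [0, 0, 0]},
    {"travel": [0, -1, 0], "fingers": -1, "delta_rot": [0, 0, 0]},
    {"travel": [0, -1, 0], "fingers": -1, "delta_rot": [0, 0, 0]},
    {"travel": [0, -1, 0], "fingers": -1, "delta_rot": [0, 0, 0]},
    {"travel": [0, -1, 0], "fingers": -1, "delta_rot": [0, 0, 0]},
  ],
)

```text
clock: 12.82
tcp_pos: [0.4794, -0.2382, 0.1837]
orientation: [0.001, 0.516, 0.857, -0.001]
wrist_force: [-0.0, 0.5, -0.3]
finger_gap: 0.0853
grip_force: 0.0
```

```bash
python3 - <<'E'
from h import *
import pickle
D={n:cam(n) for n in("top","side")};pickle.dump(D,open("d1.pkl","wb"))
T,S=D["top"],D["side"]
o=np.zeros((600,800,3),np.uint8)
o[:300,:400]=cv2.resize(T["color"][160:220,145:225],(400,300),interpolation=2) #5x tin
o[:300,400:]=cv2.resize(S["color"][215:275,180:260],(400,300),interpolation=2)
o[300:,:400]=cv2.resize(T["color"][160:190,380:420],(400,300),interpolation=2) #10x bush A
o[300:,400:]=cv2.resize(S["color"][150:180,270:310],(400,300),interpolation=2) #10x
save("t2.png",o)
E
python3 st.py
```

```text
j [-0.612  0.254 -0.152  1.161 -0.002  0.474] tcp [ 0.4796 -0.2396  0.1835] z [ 0.0021 -0.0035 -1.    ] closeangle 27.7
levelling rotvec/0.1 [0.03 0.02 0.  ] F [-0.   0.2  0. ] gap 0.0854149119749763 0.0 12.925
```

View pics/t2.png

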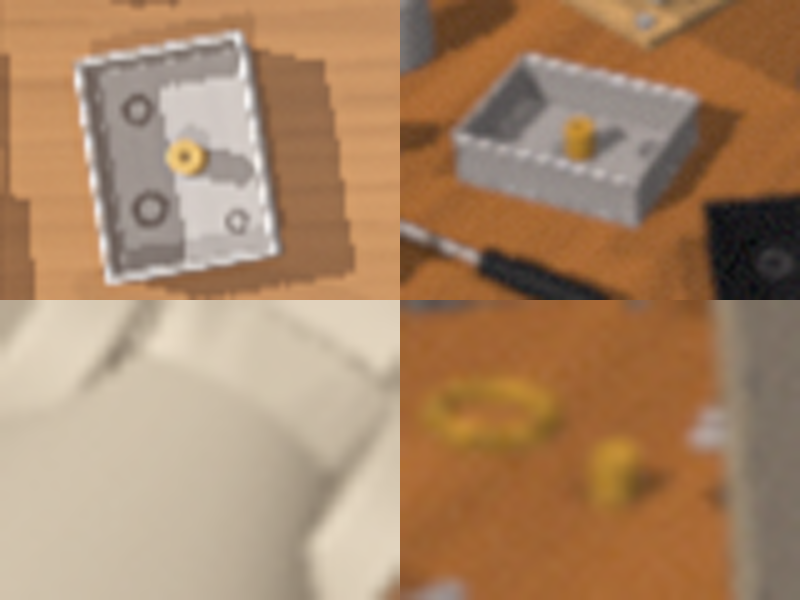

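The scrap bush stands in the middle of the tin. Now I'll pick up bush A.

Request:
carry_out(
  series=[
    {"travel": [0.17, -0.91, 0], "fingers": -1, "delta_rot": [0, 0, 0]},
    {"travel": [0.17, -0.91, 0], "fingers": -1, "delta_rot": [0, 0, 0]},
    {"travel": [0.17, -0.91, 0], "fingers": -1, "delta_rot": [0, 0, 0]},
    {"travel": [0.17, -0.91, 0], "fingers": -1, "delta_rot": [0, 0, 0]},
    {"travel": [0.17, -0.91, 0], "fingers": -1, "delta_rot": [0, 0, 0]},
  ],
)

```text
clock: 13.55
tcp_pos: [0.501, -0.3521, 0.1828]
orientation: [0.001, 0.516, 0.857, -0.001]
wrist_force: [-0.1, 1.1, -0.1]
finger_gap: 0.0858
grip_force: 0.0
```

Request:
carry_out(
  series=[
    {"travel": [0.17, -0.91, 0], "fingers": -1, "delta_rot": [0, 0, 0]},
    {"travel": [0.17, -0.91, -0.5], "fingers": -1, "delta_rot": [0, 0, 0]},
    {"travel": [0.17, -0.91, -1], "fingers": -1, "delta_rot": [0, 0, 0]},
    {"travel": [0, 0, -1], "fingers": -1, "delta_rot": [0, 0, 0]},
    {"travel": [0, 0, -1], "fingers": -1, "delta_rot": [0, 0, 0]},
  ],
)

```text
clock: 14.18
tcp_pos: [0.5135, -0.4201, 0.0942]
orientation: [0.001, 0.516, 0.857, -0.001]
wrist_force: [0.3, 0.5, -0.2]
finger_gap: 0.0854
grip_force: 0.0
```

Request:
carry_out(
  series=[
    {"travel": [0, 0, -1], "fingers": -1, "delta_rot": [0, 0, 0]},
    {"travel": [0, 0, -1], "fingers": -1, "delta_rot": [0, 0, 0]},
    {"travel": [0, 0, -1], "fingers": -0.7, "delta_rot": [0, 0, 0]},
    {"travel": [0, 0, -0.6], "fingers": -0.4, "delta_rot": [0, 0, 0]},
    {"travel": [0, 0, 0], "fingers": -0.2, "delta_rot": [0, 0, 0]},
  ],
)

```text
clock: 14.8
tcp_pos: [0.5127, -0.4187, 0.0037]
orientation: [-0.0, 0.516, 0.857, -0.0]
wrist_force: [-0.7, 0.3, 0.6]
finger_gap: 0.0513
grip_force: 0.0
```

Request:
carry_out(
  series=[
    {"travel": [0, 0, 0], "fingers": 1, "delta_rot": [0, 0, 0]},
    {"travel": [0, 0, 0], "fingers": 1, "delta_rot": [0, 0, 0]},
    {"travel": [0, 0, 0], "fingers": 1, "delta_rot": [0, 0, 0]},
    {"travel": [0, 0, 0], "fingers": 1, "delta_rot": [0, 0, 0]},
  ],
  squeeze=40,
)

```text
clock: 15.3
tcp_pos: [0.5141, -0.4202, 0.0064]
orientation: [0.002, 0.516, 0.857, -0.001]
wrist_force: [-0.0, 0.2, 5.6]
finger_gap: 0.0247
grip_force: 39.7
```

```bash
python3 st.py
```

```text
j [-0.806  0.618 -0.046  0.902 -0.001  0.278] tcp [ 0.5141 -0.4202  0.0064] z [ 0.0024 -0.0038 -1.    ] closeangle 27.9
levelling rotvec/0.1 [0.04 0.02 0.  ] F [-0.   0.2  5.6] gap 0.02469319021425476 39.730675891041756 15.3
```

Request:
carry_out(
  series=[
    {"travel": [0, 0, 1], "fingers": 1, "delta_rot": [0, 0, 0]},
    {"travel": [0, 0, 1], "fingers": 1, "delta_rot": [0, 0, 0]},
    {"travel": [0, 0, 1], "fingers": 1, "delta_rot": [0, 0, 0]},
    {"travel": [0, 0, 1], "fingers": 1, "delta_rot": [0, 0, 0]},
    {"travel": [0, 0.6, 1], "fingers": 1, "delta_rot": [0.04, 0.02, 0]},
  ],
)

```text
clock: 15.92
tcp_pos: [0.5129, -0.4047, 0.1303]
orientation: [-0.001, 0.516, 0.856, 0.001]
wrist_force: [1.0, -0.2, -0.8]
finger_gap: 0.025
grip_force: 39.5
```

Request:
carry_out(
  series=[
    {"travel": [0, 1, 1], "fingers": 1, "delta_rot": [0, 0, 0]},
    {"travel": [0, 1, 0.35], "fingers": 1, "delta_rot": [0, 0, 0]},
    {"travel": [0, 1, 0], "fingers": 1, "delta_rot": [0, 0, 0]},
    {"travel": [0, 1, 0], "fingers": 1, "delta_rot": [0, 0, 0]},
    {"travel": [0, 1, 0], "fingers": 1, "delta_rot": [0, 0, 0]},
  ],
)

```text
clock: 16.55
tcp_pos: [0.5128, -0.2774, 0.1629]
orientation: [-0.002, 0.516, 0.857, 0.001]
wrist_force: [-0.9, -0.5, -0.5]
finger_gap: 0.0251
grip_force: 39.5
```

Request:
carry_out(
  series=[
    {"travel": [0, 1, 0], "fingers": 1, "delta_rot": [0, 0, 0]},
    {"travel": [0, 1, 0], "fingers": 1, "delta_rot": [0, 0, 0]},
    {"travel": [0, 1, 0], "fingers": 1, "delta_rot": [0, 0, 0]},
    {"travel": [0, 1, 0], "fingers": 1, "delta_rot": [0, 0, 0]},
    {"travel": [0, 1, 0], "fingers": 1, "delta_rot": [0, 0, 0]},
  ],
)

```text
clock: 17.18
tcp_pos: [0.5131, -0.1527, 0.1636]
orientation: [-0.001, 0.516, 0.857, 0.001]
wrist_force: [-0.2, 0.2, -1.6]
finger_gap: 0.025
grip_force: 39.5
```

Request:
carry_out(
  series=[
    {"travel": [0, 1, 0], "fingers": 1, "delta_rot": [0, 0, 0]},
    {"travel": [0, 1, 0], "fingers": 1, "delta_rot": [0, 0, 0]},
    {"travel": [0, 1, 0], "fingers": 1, "delta_rot": [0, 0, 0]},
    {"travel": [0, 1, 0], "fingers": 1, "delta_rot": [0, 0, 0]},
    {"travel": [0, 0, 0], "fingers": 1, "delta_rot": [0, 0, 0]},
  ],
)

```text
clock: 17.8
tcp_pos: [0.5128, -0.0523, 0.1636]
orientation: [-0.001, 0.515, 0.857, 0.001]
wrist_force: [-0.6, -0.4, -0.9]
finger_gap: 0.0249
grip_force: 39.5
```

```bash
python3 - <<'E'
from h import *
import pickle
D={n:cam(n) for n in("top","side")};pickle.dump(D,open("d2.pkl","wb"))
T,S=D["top"],D["side"]
p=env.get_state()["tcp_pos"];print(p,proj(T,p),proj(S,p))
o=np.zeros((600,800,3),np.uint8)
o[:,:]=cv2.resize(S["color"][156:186,240:280],(800,600),interpolation=2) #20x
save("p1.png",o)
E
python3 st.py
```

```text
[ 0.51324233 -0.05394014  0.16369512] (np.float64(301.58025976327275), np.float64(172.75188068083753)) (np.float64(259.8059262907586), np.float64(168.5077084093118))
j [-2.610e-01  2.320e-01 -2.310e-01  1.109e+00  1.000e-03  8.220e-01] tcp [ 0.5132 -0.0539  0.1637] z [-0.0013  0.0018 -1.    ] closeangle 27.9
levelling rotvec/0.1 [-0.02 -0.01 -0.  ] F [ 0.3  1.  -0.7] gap 0.024886069666408137 39.462027261033654 17.9
```

View pics/p1.png

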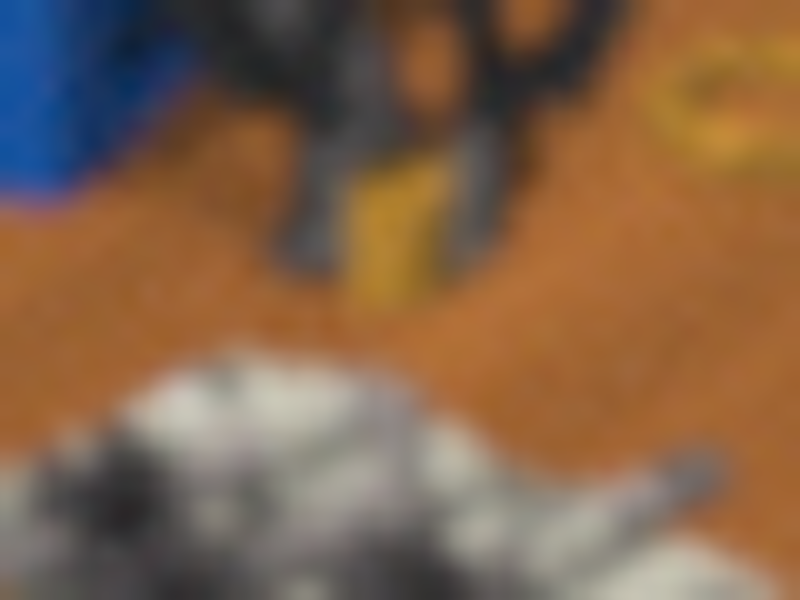

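In the side crop the bush axis and the pin axis both sit at column ~397 of the 20x crop, so they line up. The depth correction is about 2 mm. I'll descend slowly and watch the force.

Request:
carry_out(
  series=[
    {"travel": [0.03, -0.08, -0.5], "fingers": 1, "delta_rot": [0, 0, 0]},
    {"travel": [0, 0, -0.5], "fingers": 1, "delta_rot": [0, 0, 0]},
    {"travel": [0, 0, -0.1], "fingers": 1, "delta_rot": [0, 0, 0]},
    {"travel": [0, 0, -0.1], "fingers": 1, "delta_rot": [0, 0, 0]},
    {"travel": [0, 0, -0.1], "fingers": 1, "delta_rot": [0, 0, 0]},
  ],
)

```text
clock: 18.52
tcp_pos: [0.5142, -0.0565, 0.1311]
orientation: [-0.001, 0.516, 0.857, 0.001]
wrist_force: [0.1, 0.2, -1.5]
finger_gap: 0.0248
grip_force: 39.5
```

Request:
carry_out(
  series=[
    {"travel": [0, 0, -0.1], "fingers": 1, "delta_rot": [0, 0, 0]},
    {"travel": [0, 0, 0], "fingers": 1, "delta_rot": [0, 0, 0]},
  ],
)

```text
clock: 18.77
tcp_pos: [0.514, -0.0563, 0.1286]
orientation: [-0.001, 0.516, 0.857, 0.001]
wrist_force: [-0.0, 0.3, -1.0]
finger_gap: 0.0248
grip_force: 39.5
```

Request:
carry_out(
  series=[
    {"travel": [0, 0, -0.12], "fingers": 1, "delta_rot": [0, 0, 0]},
    {"travel": [0, 0, -0.12], "fingers": 1, "delta_rot": [0, 0, 0]},
    {"travel": [0, 0, 0], "fingers": 1, "delta_rot": [0, 0, 0]},
  ],
)

```text
clock: 19.15
tcp_pos: [0.5138, -0.0562, 0.1223]
orientation: [-0.002, 0.516, 0.857, 0.0]
wrist_force: [-0.2, 0.2, -1.4]
finger_gap: 0.025
grip_force: 39.5
```

Request:
carry_out(
  series=[
    {"travel": [0, 0, -0.15], "fingers": 1, "delta_rot": [0, 0, 0]},
    {"travel": [0, 0, -0.15], "fingers": 1, "delta_rot": [0, 0, 0]},
    {"travel": [0, 0, 0], "fingers": 1, "delta_rot": [0, 0, 0]},
  ],
)

```text
clock: 19.52
tcp_pos: [0.5136, -0.0562, 0.1146]
orientation: [-0.002, 0.516, 0.857, 0.0]
wrist_force: [0.5, -0.8, -1.4]
finger_gap: 0.0249
grip_force: 39.5
```

Request:
carry_out(
  series=[
    {"travel": [0, 0, -0.2], "fingers": 1, "delta_rot": [0, 0, 0]},
    {"travel": [0, 0, -0.2], "fingers": 1, "delta_rot": [0, 0, 0]},
    {"travel": [0, 0, 0], "fingers": 1, "delta_rot": [0, 0, 0]},
  ],
)

```text
clock: 19.9
tcp_pos: [0.5135, -0.0562, 0.1045]
orientation: [-0.002, 0.516, 0.857, 0.0]
wrist_force: [-1.6, -0.8, -1.6]
finger_gap: 0.0254
grip_force: 39.5
```

Request:
carry_out(
  series=[
    {"travel": [0, 0, -0.16], "fingers": 1, "delta_rot": [0, 0, 0]},
    {"travel": [0, 0, 0], "fingers": 1, "delta_rot": [0, 0, 0]},
  ],
)

```text
clock: 20.15
tcp_pos: [0.5138, -0.0563, 0.1008]
orientation: [-0.001, 0.516, 0.857, 0.0]
wrist_force: [-0.6, 0.2, -0.7]
finger_gap: 0.0248
grip_force: 39.5
```

Request:
carry_out(
  series=[
    {"travel": [0, 0, -0.06], "fingers": 1, "delta_rot": [0, 0, 0]},
    {"travel": [0, 0, 0], "fingers": 1, "delta_rot": [0, 0, 0]},
  ],
)

```text
clock: 20.4
tcp_pos: [0.514, -0.0563, 0.0996]
orientation: [-0.001, 0.516, 0.857, 0.001]
wrist_force: [-0.3, 0.5, -0.1]
finger_gap: 0.0253
grip_force: 39.5
```

Request:
carry_out(
  series=[
    {"travel": [0, 0, -0.06], "fingers": 1, "delta_rot": [0, 0, 0]},
    {"travel": [0, 0, 0], "fingers": 1, "delta_rot": [0, 0, 0]},
  ],
)

```text
clock: 20.65
tcp_pos: [0.5142, -0.0563, 0.0984]
orientation: [-0.001, 0.516, 0.857, 0.001]
wrist_force: [-0.8, 0.3, 1.9]
finger_gap: 0.025
grip_force: 39.6
```

Request:
carry_out(
  series=[
    {"travel": [0, 0, -0.06], "fingers": 1, "delta_rot": [0, 0, 0]},
    {"travel": [0, 0, 0], "fingers": 1, "delta_rot": [0, 0, 0]},
  ],
)

```text
clock: 20.9
tcp_pos: [0.5142, -0.0564, 0.0982]
orientation: [-0.001, 0.516, 0.857, 0.001]
wrist_force: [-4.0, 0.9, 12.0]
finger_gap: 0.0251
grip_force: 40.6
```

Request:
carry_out(
  series=[
    {"travel": [0, 0, -0.06], "fingers": 1, "delta_rot": [0, 0, 0]},
    {"travel": [0, 0, 0], "fingers": 1, "delta_rot": [0, 0, 0]},
  ],
)

```text
clock: 21.15
tcp_pos: [0.5143, -0.0564, 0.098]
orientation: [-0.0, 0.516, 0.857, 0.001]
wrist_force: [-7.2, 1.7, 21.2]
finger_gap: 0.0248
grip_force: 41.4
```

```bash
python3 - <<'E'
from h import *
S=cam("side")
save("p2.png",cv2.resize(S["color"][156:201,235:295],(800,600),interpolation=2))
E
python3 st.py
```

```text
j [-0.265  0.284 -0.335  0.952  0.002  0.818] tcp [ 0.5143 -0.0564  0.098 ] z [ 6.0e-04  1.4e-03 -1.0e+00] closeangle 27.9
levelling rotvec/0.1 [-0.01  0.01  0.  ] F [-7.3  2.1 21.5] gap 0.025086930662304812 41.42680493183434 21.2
```

View pics/p2.png

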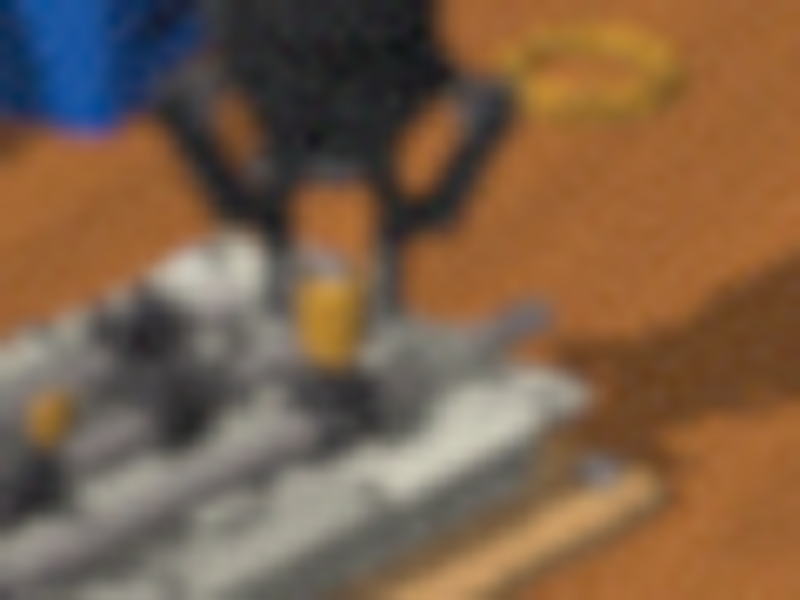

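The bush is home: the stop is hard and the pin tip shows above the bush. I'll ease off the down-push, then slide the rail along the cover's +y, (0.239, 0.971), in small steps.

Request:
carry_out(
  series=[
    {"travel": [0, 0, 0.09], "fingers": 1, "delta_rot": [0, 0, 0]},
    {"travel": [0, 0, 0], "fingers": 1, "delta_rot": [0, 0, 0]},
    {"travel": [0.02, 0.08, 0], "fingers": 1, "delta_rot": [0, 0, 0]},
    {"travel": [0.02, 0.08, 0], "fingers": 1, "delta_rot": [0, 0, 0]},
    {"travel": [0.02, 0.08, 0], "fingers": 1, "delta_rot": [0, 0, 0]},
  ],
  squeeze=60,
)

```text
clock: 21.82
tcp_pos: [0.5157, -0.0525, 0.0983]
orientation: [0.0, 0.516, 0.856, -0.001]
wrist_force: [-4.9, -7.0, 10.0]
finger_gap: 0.0246
grip_force: 59.8
```

Request:
carry_out(
  series=[
    {"travel": [0.02, 0.08, 0], "fingers": 1, "delta_rot": [0, 0, 0]},
    {"travel": [0.02, 0.08, 0], "fingers": 1, "delta_rot": [0, 0, 0]},
    {"travel": [0.02, 0.08, 0], "fingers": 1, "delta_rot": [0, 0, 0]},
  ],
)

```text
clock: 22.2
tcp_pos: [0.5172, -0.0465, 0.0983]
orientation: [0.0, 0.516, 0.856, -0.001]
wrist_force: [-4.7, -6.4, 9.5]
finger_gap: 0.0244
grip_force: 59.8
```

Request:
carry_out(
  series=[
    {"travel": [0.02, 0.08, 0], "fingers": 1, "delta_rot": [0, 0, 0]},
    {"travel": [0.01, 0.04, 0], "fingers": 1, "delta_rot": [0, 0, 0]},
  ],
)

```text
clock: 22.45
tcp_pos: [0.5179, -0.0434, 0.0983]
orientation: [0.0, 0.516, 0.856, -0.001]
wrist_force: [-4.5, -5.7, 9.6]
finger_gap: 0.0244
grip_force: 59.8
```

Request:
carry_out(
  series=[
    {"travel": [0.01, 0.04, 0], "fingers": 1, "delta_rot": [0, 0, 0]},
    {"travel": [0.01, 0.04, 0], "fingers": 1, "delta_rot": [0, 0, 0]},
  ],
)

```text
clock: 22.7
tcp_pos: [0.5184, -0.0414, 0.0983]
orientation: [0.0, 0.516, 0.856, -0.001]
wrist_force: [-4.6, -6.4, 8.1]
finger_gap: 0.0241
grip_force: 59.8
```

Request:
carry_out(
  series=[
    {"travel": [0.01, 0.04, 0], "fingers": 1, "delta_rot": [0, 0, 0]},
    {"travel": [0.01, 0.04, 0], "fingers": 1, "delta_rot": [0, 0, 0]},
  ],
)

```text
clock: 22.95
tcp_pos: [0.5189, -0.0394, 0.0983]
orientation: [0.0, 0.516, 0.856, -0.001]
wrist_force: [-5.2, -6.1, 9.2]
finger_gap: 0.0244
grip_force: 59.8
```

Request:
carry_out(
  series=[
    {"travel": [0.01, 0.04, 0], "fingers": 1, "delta_rot": [0, 0, 0]},
  ],
)

```text
clock: 23.08
tcp_pos: [0.5192, -0.0384, 0.0983]
orientation: [0.0, 0.516, 0.856, -0.001]
wrist_force: [-4.6, -6.8, 9.3]
finger_gap: 0.0245
grip_force: 59.8
```

Request:
carry_out(
  series=[
    {"travel": [0.01, 0.04, 0], "fingers": 1, "delta_rot": [0, 0, 0]},
  ],
)

```text
clock: 23.2
tcp_pos: [0.5194, -0.0374, 0.0983]
orientation: [0.0, 0.516, 0.856, -0.001]
wrist_force: [-4.0, -7.5, 8.6]
finger_gap: 0.0243
grip_force: 59.8
```

Request:
carry_out(
  series=[
    {"travel": [0.01, 0.04, 0], "fingers": 1, "delta_rot": [0, 0, 0]},
  ],
)

```text
clock: 23.32
tcp_pos: [0.5196, -0.0364, 0.0983]
orientation: [0.0, 0.516, 0.856, -0.001]
wrist_force: [-4.4, -5.8, 8.4]
finger_gap: 0.0245
grip_force: 59.8
```

Request:
carry_out(
  series=[
    {"travel": [0.01, 0.04, 0], "fingers": 1, "delta_rot": [0, 0, 0]},
  ],
)

```text
clock: 23.45
tcp_pos: [0.52, -0.0352, 0.0983]
orientation: [0.0, 0.516, 0.856, -0.001]
wrist_force: [-4.2, -5.8, 9.6]
finger_gap: 0.0247
grip_force: 59.8
```

Request:
carry_out(
  series=[
    {"travel": [0.01, 0.04, 0], "fingers": 1, "delta_rot": [0, 0, 0]},
  ],
)

```text
clock: 23.58
tcp_pos: [0.5203, -0.0337, 0.0983]
orientation: [-0.0, 0.516, 0.856, -0.0]
wrist_force: [-2.2, -2.2, 9.5]
finger_gap: 0.0244
grip_force: 59.8
```

Request:
carry_out(
  series=[
    {"travel": [0.01, 0.04, 0], "fingers": 1, "delta_rot": [0, 0, 0]},
  ],
)

```text
clock: 23.7
tcp_pos: [0.5207, -0.0321, 0.0983]
orientation: [-0.0, 0.516, 0.857, 0.0]
wrist_force: [-2.2, -1.3, 9.9]
finger_gap: 0.0246
grip_force: 59.8
```

Request:
carry_out(
  series=[
    {"travel": [0.01, 0.04, 0], "fingers": 1, "delta_rot": [0, 0, 0]},
  ],
)

```text
clock: 23.82
tcp_pos: [0.521, -0.031, 0.0983]
orientation: [-0.0, 0.516, 0.857, 0.0]
wrist_force: [-2.7, -1.0, 8.9]
finger_gap: 0.0242
grip_force: 59.8
```

Request:
carry_out(
  series=[
    {"travel": [0.01, 0.04, 0], "fingers": 1, "delta_rot": [0, 0, 0]},
  ],
)

```text
clock: 23.95
tcp_pos: [0.5211, -0.0306, 0.0983]
orientation: [-0.0, 0.516, 0.857, -0.001]
wrist_force: [-4.6, -4.7, 9.0]
finger_gap: 0.0244
grip_force: 59.8
```

Request:
carry_out(
  series=[
    {"travel": [0, 0.02, 0], "fingers": 1, "delta_rot": [0, 0, 0]},
    {"travel": [0, 0, 0], "fingers": 1, "delta_rot": [0, 0, 0]},
  ],
)

```text
clock: 24.2
tcp_pos: [0.5211, -0.0305, 0.0983]
orientation: [0.0, 0.516, 0.856, -0.001]
wrist_force: [-3.7, -5.2, 8.8]
finger_gap: 0.0245
grip_force: 59.8
```

Request:
carry_out(
  series=[
    {"travel": [0.005, 0.02, 0], "fingers": 1, "delta_rot": [0, 0, 0]},
    {"travel": [0, 0, 0], "fingers": 1, "delta_rot": [0, 0, 0]},
  ],
)

```text
clock: 24.45
tcp_pos: [0.5211, -0.0303, 0.0983]
orientation: [0.0, 0.516, 0.856, -0.001]
wrist_force: [-3.4, -6.2, 8.7]
finger_gap: 0.0245
grip_force: 59.8
```

The ball has dropped in: the drag fell from about 6 N to 1 N, and now 1 mm of command moves the rail only 0.2 mm. I'll ease off the push, check, and hand in.

Request:
carry_out(
  series=[
    {"travel": [-0.01, -0.04, 0], "fingers": 1, "delta_rot": [0, 0, 0]},
    {"travel": [0, 0, 0], "fingers": 1, "delta_rot": [0, 0, 0]},
    {"travel": [0, 0, 0], "fingers": 1, "delta_rot": [0, 0, 0]},
  ],
)

```text
clock: 24.82
tcp_pos: [0.5211, -0.0304, 0.0983]
orientation: [-0.0, 0.516, 0.856, -0.0]
wrist_force: [-1.8, -2.8, 8.7]
finger_gap: 0.0248
grip_force: 59.7
```

```bash
python3 st.py; python3 - <<'E'
from h import *
T,S=cam("top"),cam("side")
o=np.zeros((300,800,3),np.uint8)
o[:,:400]=cv2.resize(S["color"][165:195,240:280],(400,300),interpolation=2)
o[:,400:]=cv2.resize(S["color"][215:275,180:260],(400,300),interpolation=2)
save("f.png",o)
E
```

```text
j [-0.212  0.292 -0.322  0.957 -0.     0.873] tcp [ 0.5211 -0.0304  0.0983] z [-4.e-04 -0.e+00 -1.e+00] closeangle 27.9
levelling rotvec/0.1 [ 0. -0.  0.] F [-1.8 -2.8  8.7] gap 0.024791922406662743 59.72896993160248 24.825
```

View pics/f.png

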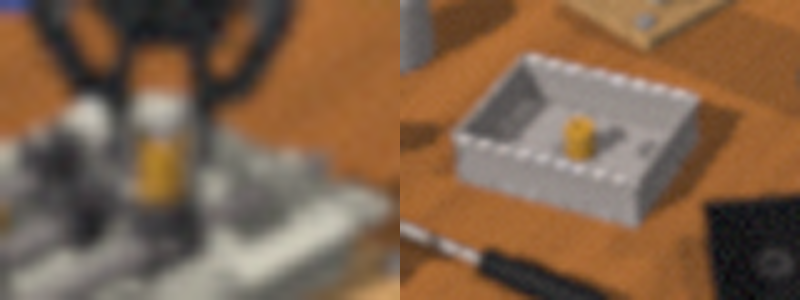

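The fitted bush is upright and home in the grip, and the other bush is standing in the tin.

```bash
python3 -c "
from workcell import env
print(env.hand_in())"
```

```text
the job is handed in; nothing more can be done
None
```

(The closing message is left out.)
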